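Meter one brass blank from a feed tin in the zither workshop

ROBOT

A 7-joint arm with a two-finger parallel gripper is mounted at the origin on the work surface. World frame = base frame: x ahead of the robot, y to its left, z up, the work surface at z = 0. Lengths are in mm, angles in degrees, forces in N, time in s.
With the tool pointing down it reaches from about 425 to 1025 mm from the base axis. Payload 3.6 kg.
Tool frame: the origin (TCP) lies midway between the tips of the shut fingers; the grasp point (between the pads) lies 19 mm behind it; x points along the fingers, y is the direction in which the jaws open and shut, and the axes are right-handed (so a half turn about x gives the same grasp; the last joint's range is limited). The gripper opens to 85 mm and grips with 20 to 120 N. Pads are 22 mm wide; open, the fingers measure 114 mm over their backs; the gripper's body (76 mm by 85 mm) begins 54 mm behind the grasp point. The pads swing forward as they close: fully open they stand 13 mm farther back than shut.
Start: joints at [-74.112, 33.873, 2.773, 92.16, -1.908, 54.013, -1.931], TCP at [262.708, 675.732, 231.302] pointing down, gripper open.
Joint ranges: [-153.93, 153.93], [-27.13, 128.08], [-72.61, 78.16], [10.71, 143.7], [-87.88, 267.88], [4.46, 118.87], [-176.78, 176.78]. Speed limits (degrees/s): [147.25, 147.25, 180, 180, 180, 180, 180].

INTERFACE

Orientations are given as a 3x3 rotation matrix whose columns are the frame's x, y, z axes.
In Python, from bench import arm gives the robot as it stands.
- The arm moves only by the tool jog_arm, never from a script. Its argument "targets" is a list that holds one entry, the list of rows, each a list of 4 numbers: the shift along the tool's x, y, z in m, then the turn about the tool's x in rad. A call has 1 to 12 rows; each row is the pose to reach, as a shift and turn from the pose measured when the call began, along the tool's axes at that moment; what a row does not reach only later rows make up. A row lasts 1/8 s, in which the tool goes at most 62.5 mm and 10.7 degrees, less where a joint would pass 70% of its speed; a pose out of reach is approached as far as the arm can. A call with a gripper value outside its range is refused whole. "jaw" is the opening, from -1 (shut) to 1 (fully open), so that 0 is half open, set as the call begins (left out, the last holds). The fingers move at their own pace and stop on an object; the grip force is fixed at half the most. Time passes only in rows, so rows that repeat a pose let the fingers close. It gives the time, the measured TCP pose, the force and the opening at its end, in the units of the state.
- arm.state(): the state, without advancing time (a new reading comes with each control period).
- arm.read_camera(name): name is "scene" or "top"; returns the picture (480x640x3 uint8, blue, green, red); there is no depth.
- arm.get_calibration(name): a dict with "fx", "fy", "cx", "cy" (pixels), "view" (4x4, takes a point from world to camera coordinates). Camera axes: x right, y up, looking along -z (the intrinsics and any distortion apply to the point x, -y, -z); pixel columns grow to the right and rows downward; lengths in mm; the calibration is good to about 2 mm. A picture is of the moment at which its call begins. get_calibration takes no time and is no camera call.
- arm.finish_job(): hands the job in, once; it reports no verdict.
The state is a dict: "t": time; "q": joint angles; "joint_vel": joint speeds; "tau": joint torques, N m; "tcp_pos": TCP position; "eef_rot": TCP orientation; "force": force on the tool from outside, world axes, zero at the start; "moment": the same for the moment, N m; "grip_width": finger opening in mm.
Only numpy, scipy, OpenCV 4.12 (cv2) and the standard library are available. Lean on these libraries where they do the work, as an engineer would, in place of code of your own. Each camera call takes 0.05 s, during which the arm holds its last target.

TASK

Lift the feed tin with the red handle bar and brass blanks by that bar, and low over the green dish tilt it slowly, pouring lip down, just until you feel the front blank go; hold that angle until the blank lies in the dish, with the rear blank still in the tin. Then bring the tin upright, stand it back where it was and let go.

Things in the scene. Friction and masses are not known exactly. Their poses are not given: they have to be found in the camera images.
- tin: Open aluminium feed tin, 64 long (x) x 48 wide (y), walls 32 high; loose, 0.16 kg empty. Origin: centre of underside, z up. Red flat-sided grip bar across it like a basket handle: 16 thick (x), 48 long (y), 24 high, centre 78 right above the origin. Its open -x end, lip edge at x -32, z 5.5, pours; at the start it faces roughly the robot. A tin with a black bar and dark blanks is a bystander.
- front_blank: Brass blank, a round bar 24 diameter, 36 long, 0.09 to 0.17 kg, that rolls freely. It lies across the tin (own y = length) in the front pocket, between a 1.5 mm pouring lip at the tin's -x end and a 7 mm ridge at the middle. It rolls over the lip, and out at once, when the tin is tipped about 30 degrees. Origin: its centre.
- rear_blank: Like brass blank, lying in the rear pocket (+x half) of the tin, behind the 7 mm ridge; it would roll over that ridge only at about 65 degrees. It must stay in the tin. Origin: its centre; own y = length.
- dish: Round green dish, 128 diameter at the rim, 32 high, flat cork-coloured floor at height 5, inner diameter about 118; loose, 0.5 kg. Origin: centre of its underside. A white dish of the same shape is a bystander.
There are look-alikes about, which are no part of the job. Leave any purple look-alike of the tin alone.

How it is judged:
By the outcome, as a careful person would: the job done as asked, in the order asked, and still so for the second after the job is handed in, with the robot touching nothing.
It also fails if it takes over 64 s, if anything falls off the work surface, if the arm or the gripper's body presses on something with over 40 N, if the wrist force passes 120 N, or if a joint passes its speed limit or range.

## Working session

There is one attempt and no reset: what is moved stays moved. The work goes in short steps, Python scripts to look and compute and a tool call to move; the robot and the scene stay as the last step left them, time stands still between calls to the robot, and variables do not carry over. Pictures are saved under pics/ and viewed, and the job is handed in when it is done.

Besides the shell and the picture viewer there is one more tool, called after ">>>" by a JSON object that holds its "op" and its "data". jog_arm: Moves the arm, as the interface text tells. Its arguments: {"type":"object","properties":{"targets":{"type":"array","items":{"type":"array","items":{"type":"array","items":{"type":"number"}}}},"jaw":{"type":"number"}},"required":["targets"]}

```bash
mkdir -p pics; ls
python3 - <<'E'
from bench import arm
import cv2
for n in ("scene","top"):
    im=arm.read_camera(n); cv2.imwrite(f"pics/{n}0.png",im)
    print(n,arm.get_calibration(n))
s=arm.state();print(s)
E
```

```text
pics
scene {'fx': 458.3079450757389, 'fy': 458.3079450757389, 'cx': 319.3290806441255, 'cy': 236.59925066495964, 'view': array([[ 1.42543121e-01,  9.89615593e-01,  1.85050511e-02,
        -8.11881975e+01],
       [-6.81801864e-01,  8.46186213e-02,  7.26626387e-01,
         3.42205031e+02],
       [ 7.17514931e-01, -1.16192371e-01,  6.86783559e-01,
        -1.15015325e+03],
       [ 0.00000000e+00,  0.00000000e+00,  0.00000000e+00,
         1.00000000e+00]])}
top {'fx': 460.7068936444292, 'fy': 460.7068936444292, 'cx': 319.85550789485484, 'cy': 239.39121730321534, 'view': array([[-1.11145573e-02, -9.99934053e-01, -2.89056819e-03,
        -1.60713629e+01],
       [ 9.89428649e-01, -1.14157051e-02,  1.44570502e-01,
        -5.28617161e+02],
       [-1.44593965e-01, -1.25317385e-03,  9.89490280e-01,
        -7.07738086e+02],
       [ 0.00000000e+00,  0.00000000e+00,  0.00000000e+00,
         1.00000000e+00]])}
{'t': 0.1, 'q': array([-74.11253013,  33.9214297 ,   2.7671971 ,  92.22931882,
        -1.90863497,  54.01196791,  -1.92807559]), 'joint_vel': array([-0.00901589, -0.15085906,  0.05583652, -0.18762559, -0.10220916,
       -0.00505037,  0.03138246]), 'tau': array([ 4.65244128e-03, -5.49996579e+01,  1.55306015e+00, -1.98825663e+01,
        9.63779865e-03,  3.85106410e-03,  2.76616889e-07]), 'tcp_pos': array([262.41680391, 675.03908291, 230.24126153]), 'eef_rot': array([[-6.42094668e-04,  3.62230650e-01,  9.32088270e-01],
       [-1.93121472e-03,  9.32086275e-01, -3.62231205e-01],
       [-9.99997929e-01, -2.03264931e-03,  1.01057537e-04]]), 'force': array([-0.03876858, -0.36132273,  0.00297454]), 'moment': array([ 0.02824786,  0.00765588, -0.04490084]), 'grip_width': 85.40867851050345}
```

View pics/scene0.png

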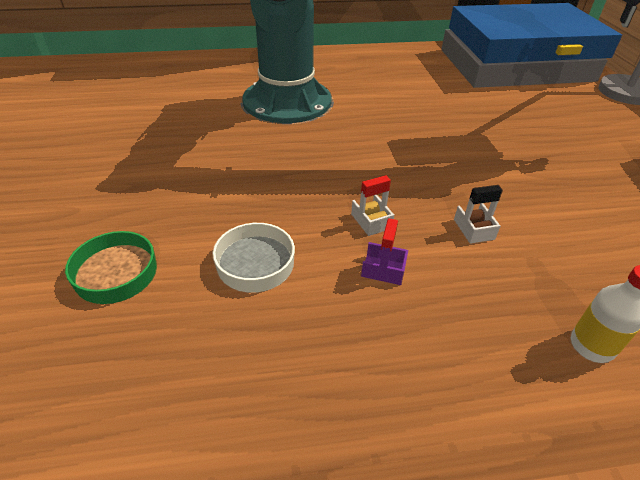

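View pics/top0.png

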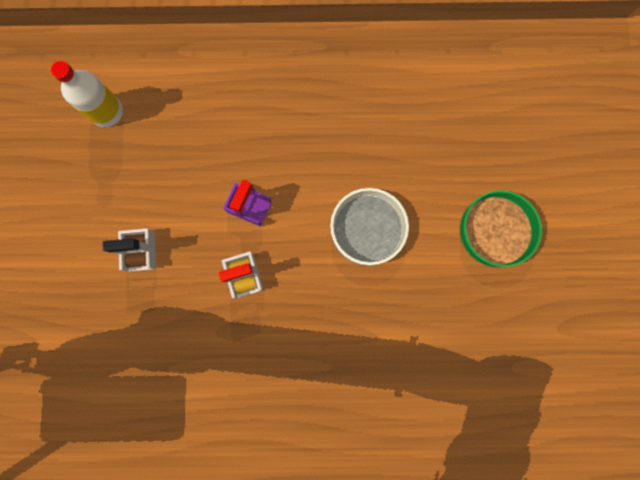

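Candidates, in top-image pixels:
- Aluminium tin with red bar and brass blanks at (240,275). This fits the description.
- Black-bar tin with dark blanks at (135,250), a bystander.
- Purple tin with red bar at (248,203), a look-alike to leave alone.

For the dishes, green at (501,229) is the target and white at (370,226) is a bystander. I'll confirm with an enlarged crop.

```bash
cat > h.py <<'E'
import numpy as np, cv2
from bench import arm
def cal(n):
    c=arm.get_calibration(n); return c,np.array(c['view'])
def proj(n,P):
    c,V=cal(n); P=np.atleast_2d(P); p=P@V[:3,:3].T+V[:3,3]
    return np.c_[c['cx']+c['fx']*p[:,0]/-p[:,2], c['cy']+c['fy']*(-p[:,1])/-p[:,2]]
def back(n,uv,z):
    c,V=cal(n); R=V[:3,:3]; o=-R.T@V[:3,3]
    d=R.T@np.array([(uv[0]-c['cx'])/c['fx'],-(uv[1]-c['cy'])/c['fy'],-1])
    return o+d*(z-o[2])/d[2]
E
python3 - <<'E'
import cv2,numpy as np
from h import *
t=cv2.imread('pics/top0.png');s=cv2.imread('pics/scene0.png')
a=cv2.resize(t[240:310,205:275],(560,560)[::1],interpolation=cv2.INTER_CUBIC)
cv2.imwrite('pics/crop_top.png',a)
b=cv2.resize(s[165:245,340:420],(560,560),interpolation=cv2.INTER_CUBIC)
cv2.imwrite('pics/crop_scene.png',b)
for n,im,roi in (("top",t,(245,300,212,265)),("scene",s,(170,200,355,395))):
    hsv=cv2.cvtColor(im,cv2.COLOR_BGR2HSV)
    m=((hsv[...,0]<5)|(hsv[...,0]>174))&(hsv[...,1]>190)&(hsv[...,2]>110)
    mm=np.zeros_like(m);r=roi;mm[r[0]:r[1],r[2]:r[3]]=m[r[0]:r[1],r[2]:r[3]]
    ys,xs=np.nonzero(mm);print(n,len(xs),xs.mean(),ys.mean(),cv2.minAreaRect(np.c_[xs,ys].astype(np.float32)))
hsv=cv2.cvtColor(t,cv2.COLOR_BGR2HSV)
m=(hsv[...,0]>50)&(hsv[...,0]<80)&(hsv[...,1]>130); m[:, :400]=0
ys,xs=np.nonzero(m)
e=cv2.fitEllipse(cv2.convexHull(np.c_[xs,ys].astype(np.int32)));print(e)
print(back("top",e[0],32),back("top",e[0],16))
hsv=cv2.cvtColor(s,cv2.COLOR_BGR2HSV)
m=(hsv[...,0]>50)&(hsv[...,0]<80)&(hsv[...,1]>130); m[:200]=0
ys,xs=np.nonzero(m);print(xs.min(),xs.max(),ys.min(),ys.max())
# cork
for n,im in (("top",t),("scene",s)):
  hsv=cv2.cvtColor(im,cv2.COLOR_BGR2HSV)
E
```

```text
top 311 235.12861736334406 272.2765273311897 ((235.0550537109375, 272.1834716796875), (10.152959823608398, 31.6082706451416), 73.3007583618164)
scene 403 376.4863523573201 185.33250620347394 ((376.75, 185.24996948242188), (15.787041664123535, 28.32897186279297), 74.74488067626953)
((500.8531494140625, 228.93997192382812), (75.85491180419922, 80.74002075195312), 91.12980651855469)
[ 543.20671548 -318.53218559   32.        ] [ 545.84283734 -324.88212453   16.        ]
65 480 200 303
```

```bash
python3 -c "
import cv2,numpy as np
a=cv2.imread('pics/crop_top.png');b=cv2.imread('pics/crop_scene.png')
cv2.imwrite('pics/crops.png',cv2.resize(np.hstack([a,b]),(800,400)))"
```

```text
(no output)
```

View pics/crops.png

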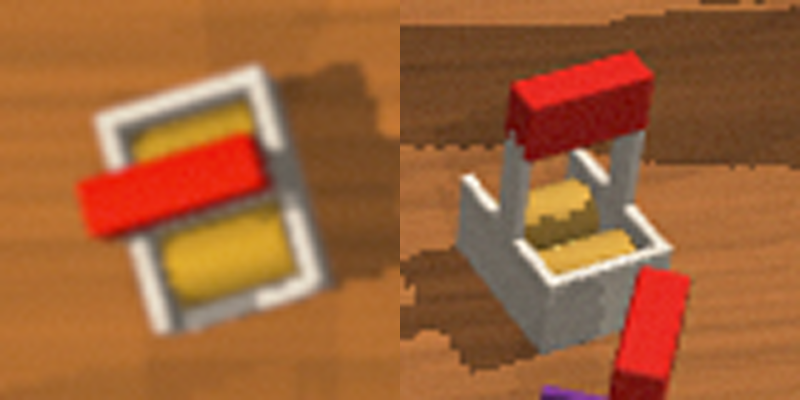

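The crop confirms it: red bar, aluminium walls and two brass blanks, with the open lip end toward the robot at bottom right of the crop. Next I'll fit the poses.

Run:
```python
from h import *
from scipy.optimize import least_squares
# crop -> px (cv2.resize centre convention)
ct=lambda u,v:(205+(u+.5)/400*70-.5,240+(v+.5)/400*70-.5)
cs=lambda u,v:(340+(u-400+.5)/400*80-.5,165+(v+.5)/400*80-.5)
obs=[("top",ct(95,115),(32,24,32)),("top",ct(262,65),(32,-24,32)),
("top",ct(78,183),(8,24,90)),("top",ct(95,238),(-8,24,90)),("top",ct(268,185),(-8,-24,90)),("top",ct(252,135),(8,-24,90)),
("scene",cs(512,92),(8,-24,90)),("scene",cs(632,52),(-8+16-16,24,90)),("scene",cs(654,75),(8,24,90)),("scene",cs(650,130),(8,24,66)),("scene",cs(527,160),(8,-24,66)),("scene",cs(547,283),(32,-24,32)),("scene",cs(673,247),(32,24,32))]
def P(p,l):
    c,s=np.cos(p[2]),np.sin(p[2]);return np.array([p[0]+c*l[0]-s*l[1],p[1]+s*l[0]+c*l[1],l[2]])
f=lambda p:np.concatenate([proj(n,P(p,l))[0]-uv for n,uv,l in obs])
r=least_squares(f,[450,150,.3],loss='soft_l1');p=r.x
print(p[:2],np.degrees(p[2]));print(np.round(r.fun.reshape(-1,2),1))
print("box",back("scene",(530,60),60),back("scene",(470,80),0),back("scene",(605,80),0),"lamp",back("scene",(620,95),0))
print("purple",back("top",(250,210),0),"black",back("top",(135,250),32),"bottle",back("scene",(600,350),0))
t=cv2.imread('pics/scene0.png')
hsv=cv2.cvtColor(t,cv2.COLOR_BGR2HSV)
m=((hsv[...,0]>50)&(hsv[...,0]<80)&(hsv[...,1]>130)).astype(np.uint8); m[:200]=0;m[:,200:]=0
ys,xs=np.nonzero(m);e=cv2.fitEllipse(cv2.convexHull(np.c_[xs,ys].astype(np.int32)));print(e)
# fit dish: outer silhouette = hull of rim and base circles in both views
tt=cv2.imread('pics/top0.png');h2=cv2.cvtColor(tt,cv2.COLOR_BGR2HSV)
m2=((h2[...,0]>50)&(h2[...,0]<80)&(h2[...,1]>130)).astype(np.uint8);m2[:,:440]=0
a=np.linspace(0,2*np.pi,90)
def bb(n,x,y):
    q=np.vstack([proj(n,np.c_[x+64*np.cos(a),y+64*np.sin(a),0*a+32])])
    return np.r_[q.min(0),q.max(0)]
def ob(m):
    ys,xs=np.nonzero(m);return np.array([xs.min(),ys.min(),xs.max(),ys.max()])
o1,o2=ob(m2),ob(m);print(o1,o2)
for g in [(543,-318),(540,-318),(546,-322)]: print(g,bb("top",*g).round(1),bb("scene",*g).round(1))
```

```text
[473.23317391 106.17720092] -344.35864505841624
[[ 0.4  0.2]
 [-0.3  0.7]
 [-0.9 -0.3]
 [-1.2  0.4]
 [-0.4  0.6]
 [-0.3 -0.9]
 [ 2.8  3.1]
 [-0.5 -0.8]
 [-0.1 -0.2]
 [-1.1  0.3]
 [-1.4  1. ]
 [-0.5  0.5]
 [-1.   0.5]]
box [-38.55487143 649.47331234  60.        ] [-64.04129579 508.23327496   0.        ] [-25.14679606 886.32453935   0.        ] lamp [ 63.7760143  872.16984851   0.        ]
purple [586.50027307  97.60560344   0.        ] black [515.3366543  279.43605479  32.        ] bottle [777.25151835 362.80911505   0.        ]
((111.29508209228516, 266.7994384765625), (69.8281021118164, 93.1314926147461), 72.97220611572266)
[461 191 541 266] [ 65 231 155 303]
(543, -318) [461.4 191.  539.8 268.1] [ 66.4 229.1 155.1 289.5]
(540, -318) [461.5 192.7 539.9 269.9] [ 66.9 227.8 155.3 287.9]
(546, -322) [463.7 189.2 542.1 266.2] [ 63.  230.5 152.2 291.4]
```

>>> {"op": "jog_arm", "data": {"targets": [[[-0.05,-0.2,0.5,0],[-0.05,-0.2,0.5,0],[-0.05,-0.2,0.5,0],[-0.05,-0.2,0.5,0],[-0.05,-0.2,0.5,0],[-0.05,-0.2,0.5,0],[-0.05,-0.2,0.5,0],[-0.05,-0.2,0.5,0],[-0.05,-0.45,0.8,0],[-0.05,-0.7,0.8,0],[-0.05,-0.9,0.8,0],[-0.05,-0.9,0.8,0]]]}}

```text
t: 1.6
tcp_pos: [671.0, 93.0, 278.2]
eef_rot: [[-0.001, 0.362, 0.932], [-0.002, 0.932, -0.362], [-1.0, -0.003, -0.001]]
force: [-0.2, 0.5, 0.3]
grip_width: 85.4
```

>>> {"op": "jog_arm", "data": {"targets": [[[0,-1.1,0.08,0],[0,-1.1,0.08,0],[0,-1.1,0.08,0],[0,-1.1,0.08,0],[0,-1.1,0.08,0],[0,-1.1,0.08,0],[0,-1.1,0.08,0],[0,-1.1,0.08,0],[0,-1.1,0.08,0],[0,-1.1,0.08,0],[0,-1.1,0.08,0],[0,-1.1,0.08,0]]]}}

```text
t: 3.1
tcp_pos: [450.4, -623.2, 279.7]
eef_rot: [[-0.002, 0.362, 0.932], [-0.001, 0.932, -0.362], [-1.0, -0.002, -0.001]]
force: [1.4, -0.9, 1.1]
grip_width: 85.3
```

Run:
```python
from h import *
s=arm.state();print(s['q'].round(1),s['tcp_pos'],s['t'])
```

```text
[ 43.6  35.4  11.9  83.4  -7.6  62.1 125.7] [ 450.41458047 -623.16897037  279.73891487] 3.1
```

>>> {"op": "jog_arm", "data": {"targets": [[[0,-0.5,0.03,0],[0,-0.5,0.03,0],[0,-0.5,0.03,0],[0,-0.5,0.03,0],[0,-0.5,0.03,0],[0,-0.5,0.03,0],[0,-0.5,0.03,0],[0,-0.5,0.03,0],[0,-0.5,0.03,0],[0,-0.5,0.03,0],[0,-0.5,0.03,0],[0,-0.5,0.03,0]]]}}

```text
t: 4.6
tcp_pos: [277.3, -1029.2, 259.6]
eef_rot: [[0.009, 0.363, 0.932], [-0.048, 0.931, -0.362], [-0.999, -0.042, 0.026]]
force: [1.1, 0.1, -0.4]
grip_width: 85.4
```

Run:
```python
from h import *
s=arm.state();print(s['q'].round(1),s['tcp_pos'],s['t'])
```

```text
[ 68.8  75.3  73.8  10.8 -71.4  98.7 148.1] [  277.30949111 -1029.197906     259.59524313] 4.6
```

>>> {"op": "jog_arm", "data": {"targets": [[[0,-0.3,0.03,0],[0,-0.3,0.03,0],[0,-0.3,0.03,0],[0,-0.3,0.03,0],[0,-0.3,0.03,0],[0,-0.3,0.03,0]]]}}

```text
t: 5.35
tcp_pos: [178.7, -1075.1, 226.1]
eef_rot: [[0.018, 0.363, 0.932], [-0.098, 0.928, -0.359], [-0.995, -0.085, 0.052]]
force: [0.5, -0.7, -0.2]
grip_width: 85.5
```

Run:
```python
from h import *
s=arm.state();print(s['q'].round(1),s['tcp_pos'],s['t'])
```

```text
[ 74.6  77.2  74.   10.7 -72.5  94.  153.7] [  178.71513794 -1075.13420614   226.11835778] 5.35
```

>>> {"op": "jog_arm", "data": {"targets": [[[-0.1,-0.26,0.15,0],[-0.1,-0.26,0.15,0],[-0.1,-0.26,0.15,0]]]}}

```text
t: 5.72
tcp_pos: [179.8, -1083.6, 259.0]
eef_rot: [[0.026, 0.362, 0.932], [-0.149, 0.923, -0.355], [-0.989, -0.129, 0.078]]
force: [0.2, -0.2, 0.1]
grip_width: 85.2
```

Run:
```python
from h import *
s=arm.state();print(s['q'].round(1),s['tcp_pos'],s['t'])
```

```text
[ 74.5  75.5  74.   10.7 -72.4  92.7 153.8] [  179.84611865 -1083.58439961   258.95956924] 5.725
```

>>> {"op": "jog_arm", "data": {"targets": [[[-0.1,-0.28,0.13,0]]]}}

```text
t: 5.85
tcp_pos: [176.3, -1093.7, 273.2]
eef_rot: [[0.033, 0.361, 0.932], [-0.189, 0.918, -0.349], [-0.981, -0.164, 0.099]]
force: [0.4, -0.2, 0.1]
grip_width: 85.3
```

>>> {"op": "jog_arm", "data": {"targets": [[[-0.1,-0.28,0.13,0],[-0.1,-0.28,0.13,0]]]}}

```text
t: 6.1
tcp_pos: [166.3, -1102.7, 303.4]
eef_rot: [[0.04, 0.363, 0.931], [-0.237, 0.908, -0.344], [-0.971, -0.207, 0.123]]
force: [-0.5, 0.3, -0.1]
grip_width: 85.5
```

>>> {"op": "jog_arm", "data": {"targets": [[[0,-0.28,0.15,0]]]}}

```text
t: 6.22
tcp_pos: [166.6, -1116.2, 306.0]
eef_rot: [[0.046, 0.366, 0.93], [-0.279, 0.898, -0.339], [-0.959, -0.244, 0.143]]
force: [-0.3, 0.4, 0.5]
grip_width: 85.4
```

>>> {"op": "jog_arm", "data": {"targets": [[[0,-0.28,0.15,0]]]}}

```text
t: 6.35
tcp_pos: [167.1, -1129.1, 308.4]
eef_rot: [[0.052, 0.368, 0.928], [-0.319, 0.887, -0.334], [-0.946, -0.279, 0.163]]
force: [0.0, -0.0, -0.1]
grip_width: 85.3
```

>>> {"op": "jog_arm", "data": {"targets": [[[-0.1,-0.28,0.15,0]]]}}

```text
t: 6.48
tcp_pos: [166.2, -1134.9, 329.1]
eef_rot: [[0.057, 0.371, 0.927], [-0.353, 0.876, -0.329], [-0.934, -0.309, 0.18]]
force: [0.4, 0.6, 0.1]
grip_width: 85.7
```

>>> {"op": "jog_arm", "data": {"targets": [[[-0.1,-0.28,0.15,0]]]}}

```text
t: 6.6
tcp_pos: [165.8, -1139.4, 356.5]
eef_rot: [[0.062, 0.373, 0.926], [-0.391, 0.863, -0.321], [-0.918, -0.342, 0.199]]
force: [-0.4, 0.2, 0.3]
grip_width: 85.4
```

>>> {"op": "jog_arm", "data": {"targets": [[[0,-0.28,0.18,0]]]}}

```text
t: 6.72
tcp_pos: [170.1, -1149.4, 369.5]
eef_rot: [[0.067, 0.376, 0.924], [-0.432, 0.846, -0.312], [-0.899, -0.379, 0.219]]
force: [-0.4, -0.2, 0.2]
grip_width: 85.4
```

>>> {"op": "jog_arm", "data": {"targets": [[[0,-0.28,0.18,0]]]}}

```text
t: 6.85
tcp_pos: [175.4, -1159.1, 380.1]
eef_rot: [[0.073, 0.378, 0.923], [-0.47, 0.829, -0.303], [-0.88, -0.412, 0.238]]
force: [-0.9, -0.1, -0.5]
grip_width: 85.5
```

>>> {"op": "jog_arm", "data": {"targets": [[[0,-0.28,0.18,0]]]}}

```text
t: 6.98
tcp_pos: [179.9, -1167.5, 393.7]
eef_rot: [[0.078, 0.38, 0.921], [-0.507, 0.811, -0.292], [-0.858, -0.444, 0.256]]
force: [-0.5, -0.1, -0.8]
grip_width: 85.1
```

>>> {"op": "jog_arm", "data": {"targets": [[[0,-0.28,0.18,0]]]}}

```text
t: 7.1
tcp_pos: [184.0, -1174.9, 408.9]
eef_rot: [[0.084, 0.383, 0.92], [-0.542, 0.792, -0.281], [-0.836, -0.475, 0.274]]
force: [0.4, 0.3, 0.6]
grip_width: 85.5
```

>>> {"op": "jog_arm", "data": {"targets": [[[0,-0.28,0.18,0]]]}}

```text
t: 7.22
tcp_pos: [187.8, -1181.2, 425.9]
eef_rot: [[0.089, 0.386, 0.918], [-0.575, 0.772, -0.269], [-0.813, -0.504, 0.291]]
force: [-0.7, 0.9, -0.5]
grip_width: 85.3
```

>>> {"op": "jog_arm", "data": {"targets": [[[0,-0.28,0.18,0]]]}}

```text
t: 7.35
tcp_pos: [191.3, -1186.3, 444.9]
eef_rot: [[0.094, 0.389, 0.916], [-0.607, 0.752, -0.257], [-0.789, -0.532, 0.308]]
force: [0.6, 0.1, 1.0]
grip_width: 85.4
```

>>> {"op": "jog_arm", "data": {"targets": [[[0.05,-0.28,0.18,0]]]}}

```text
t: 7.48
tcp_pos: [195.2, -1193.7, 458.9]
eef_rot: [[0.1, 0.393, 0.914], [-0.64, 0.729, -0.243], [-0.762, -0.561, 0.324]]
force: [-0.5, 0.2, -0.3]
grip_width: 85.7
```

>>> {"op": "jog_arm", "data": {"targets": [[[0.05,-0.28,0.18,0]]]}}

```text
t: 7.6
tcp_pos: [198.5, -1200.5, 472.1]
eef_rot: [[0.105, 0.396, 0.912], [-0.669, 0.706, -0.23], [-0.735, -0.587, 0.339]]
force: [-1.2, -0.6, 0.2]
grip_width: 85.5
```

>>> {"op": "jog_arm", "data": {"targets": [[[0.05,-0.28,0.18,0]]]}}

```text
t: 7.72
tcp_pos: [201.6, -1205.7, 488.1]
eef_rot: [[0.11, 0.4, 0.91], [-0.697, 0.683, -0.216], [-0.708, -0.611, 0.354]]
force: [0.2, -0.3, -0.2]
grip_width: 85.6
```

>>> {"op": "jog_arm", "data": {"targets": [[[0.05,-0.28,0.18,0]]]}}

```text
t: 7.85
tcp_pos: [204.6, -1209.7, 506.4]
eef_rot: [[0.114, 0.404, 0.908], [-0.724, 0.659, -0.202], [-0.68, -0.634, 0.368]]
force: [-0.2, -0.1, 0.1]
grip_width: 85.0
```

>>> {"op": "jog_arm", "data": {"targets": [[[0.05,-0.28,0.18,0]]]}}

```text
t: 7.98
tcp_pos: [207.2, -1212.5, 526.4]
eef_rot: [[0.119, 0.408, 0.905], [-0.75, 0.635, -0.187], [-0.651, -0.656, 0.381]]
force: [0.2, -0.9, 0.2]
grip_width: 85.4
```

Run:
```python
from h import *
s=arm.state();print(s['q'].round(1),s['tcp_pos'],s['t']);print(s['eef_rot'].round(3))
```

```text
[ 73.7  66.3  74.1  10.8 -73.2  61.1 153.9] [  207.20671138 -1212.49258924   526.36474493] 7.975
[[ 0.119  0.408  0.905]
 [-0.75   0.635 -0.187]
 [-0.651 -0.656  0.381]]
```

>>> {"op": "jog_arm", "data": {"targets": [[[-0.13,0.43,0.31,0],[-0.13,0.43,0.31,0],[-0.13,0.43,0.31,0],[-0.13,0.43,0.31,0],[-0.13,0.43,0.31,0],[-0.13,0.43,0.31,0],[-0.13,0.43,0.31,0],[-0.13,0.43,0.31,0],[-0.13,0.43,0.31,0],[-0.13,0.43,0.31,0],[-0.13,0.43,0.31,0]]]}}

```text
t: 9.35
tcp_pos: [648.0, -899.9, 447.3]
eef_rot: [[0.119, 0.407, 0.905], [-0.75, 0.635, -0.187], [-0.651, -0.656, 0.381]]
force: [-0.2, -0.4, 0.7]
grip_width: 85.2
```

Run:
```python
from h import *
s=arm.state();print(s['q'].round(1),s['tcp_pos'],s['t']);print(s['eef_rot'].round(3))
```

```text
[ 21.2  62.2  76.7  56.  -54.   46.1 142.2] [ 648.00484348 -899.87529816  447.25475829] 9.35
[[ 0.119  0.407  0.905]
 [-0.75   0.635 -0.187]
 [-0.651 -0.656  0.381]]
```

>>> {"op": "jog_arm", "data": {"targets": [[[0.05,0.16,0.36,0],[0.05,0.16,0.36,0],[0.05,0.16,0.36,0],[0.05,0.16,0.36,0],[0.05,0.16,0.36,0]]]}}

```text
t: 9.98
tcp_pos: [868.8, -862.8, 422.4]
eef_rot: [[0.14, 0.414, 0.899], [-0.764, 0.623, -0.168], [-0.63, -0.664, 0.403]]
force: [-0.2, -0.6, -1.2]
grip_width: 85.5
```

Run:
```python
from h import *
s=arm.state();print(s['q'].round(1),s['tcp_pos'],s['t']);print(s['eef_rot'].round(3))
```

```text
[ 30.9  72.6  74.4  11.  -39.4  63.8 107.3] [ 868.80222689 -862.78634026  422.35775438] 9.975
[[ 0.14   0.414  0.899]
 [-0.764  0.623 -0.168]
 [-0.63  -0.664  0.403]]
```

Now single-row pushes toward +x.

>>> {"op": "jog_arm", "data": {"targets": [[[0.04,0.12,0.28,0]]]}}

```text
t: 10.1
tcp_pos: [900.2, -839.4, 414.2]
eef_rot: [[0.16, 0.42, 0.894], [-0.776, 0.614, -0.149], [-0.611, -0.669, 0.424]]
force: [0.8, -0.2, 0.3]
grip_width: 85.6
```

>>> {"op": "jog_arm", "data": {"targets": [[[0.04,0.12,0.28,0]]]}}

```text
t: 10.22
tcp_pos: [930.2, -816.1, 405.8]
eef_rot: [[0.183, 0.423, 0.887], [-0.785, 0.606, -0.127], [-0.592, -0.673, 0.443]]
force: [1.1, 0.3, -0.1]
grip_width: 85.1
```

>>> {"op": "jog_arm", "data": {"targets": [[[0.04,0.12,0.28,0]]]}}

```text
t: 10.35
tcp_pos: [957.5, -793.6, 399.1]
eef_rot: [[0.206, 0.427, 0.88], [-0.794, 0.599, -0.105], [-0.572, -0.677, 0.463]]
force: [0.3, -0.5, 0.2]
grip_width: 85.8
```

```bash
cat >> h.py <<'E'
G=np.array([473.2,106.2,78.])
def rel(target,turn=0):
    s=arm.state();R=np.array(s['eef_rot']);d=R.T@(np.array(target)-s['tcp_pos'])/1000
    return d.round(4),np.linalg.norm(d).round(3)
def info():
    s=arm.state();print('t',s['t'],'q',s['q'].round(1),'p',s['tcp_pos'].round(1),'w',round(s['grip_width'],1));print(s['eef_rot'].round(3).tolist(),'F',s['force'].round(2),'M',s['moment'].round(3))
E
python3 - <<'E'
from h import *
info();print(rel([650,-250,400]))
E
```

```text
t 10.35 q [ 25.4  74.9  74.1  10.9 -34.6  59.9  99.8] p [ 957.5 -793.6  399.1] w 85.8
[[0.206, 0.427, 0.88], [-0.794, 0.599, -0.105], [-0.572, -0.677, 0.463]] F [ 0.27 -0.53  0.23] M [0.811 0.181 0.062]
(array([-0.4954,  0.1939, -0.3272]), np.float64(0.625))
```

>>> {"op": "jog_arm", "data": {"targets": [[[-0.495,0.194,-0.327,0.97],[-0.495,0.194,-0.327,0.97],[-0.495,0.194,-0.327,0.97],[-0.495,0.194,-0.327,0.97],[-0.495,0.194,-0.327,0.97],[-0.495,0.194,-0.327,0.97],[-0.495,0.194,-0.327,0.97],[-0.495,0.194,-0.327,0.97],[-0.495,0.194,-0.327,0.97],[-0.495,0.194,-0.327,0.97],[-0.495,0.194,-0.327,0.97],[-0.495,0.194,-0.327,0.97]]]}}

```text
t: 11.85
tcp_pos: [648.3, -249.1, 398.5]
eef_rot: [[0.206, 0.967, 0.147], [-0.791, 0.253, -0.557], [-0.576, -0.002, 0.818]]
force: [-0.7, 0.0, -0.3]
grip_width: 85.4
```

Run:
```python
from h import *
info();print(rel([470,150,330]))
```

```text
t 11.85 q [-50.1  44.4  77.8 110.5   9.6  28.1  18.2] p [ 648.3 -249.1  398.5] w 85.4
[[0.206, 0.967, 0.147], [-0.791, 0.253, -0.557], [-0.576, -0.002, 0.818]] F [-0.7   0.02 -0.25] M [0.8   0.195 0.034]
(array([-0.3131, -0.0714, -0.3043]), np.float64(0.442))
```

>>> {"op": "jog_arm", "data": {"targets": [[[-0.313,-0.071,-0.304,0],[-0.313,-0.071,-0.304,0],[-0.313,-0.071,-0.304,0],[-0.313,-0.071,-0.304,0],[-0.313,-0.071,-0.304,0],[-0.313,-0.071,-0.304,0],[-0.313,-0.071,-0.304,0],[-0.313,-0.071,-0.304,0],[-0.313,-0.071,-0.304,0],[-0.313,-0.071,-0.304,0]]]}}

```text
t: 13.1
tcp_pos: [470.6, 146.7, 330.9]
eef_rot: [[0.202, 0.969, 0.143], [-0.792, 0.248, -0.558], [-0.576, -0.001, 0.817]]
force: [0.1, 0.2, 0.1]
grip_width: 85.2
```

Run:
```python
from h import *
info()
R=arm.state()['eef_rot'];x=R[:,0];print(rel(G-101*x))
cv2.imwrite('pics/s1.png',arm.read_camera('scene'))
```

```text
t 13.1 q [-93.   47.6  74.1 116.4  10.6  56.9 -14. ] p [470.6 146.7 330.9] w 85.2
[[0.202, 0.969, 0.143], [-0.792, 0.248, -0.558], [-0.576, -0.001, 0.817]] F [0.14 0.22 0.06] M [ 0.773  0.201 -0.031]
(array([ 0.0773, -0.0074, -0.1838]), np.float64(0.199))
```

View pics/s1.png

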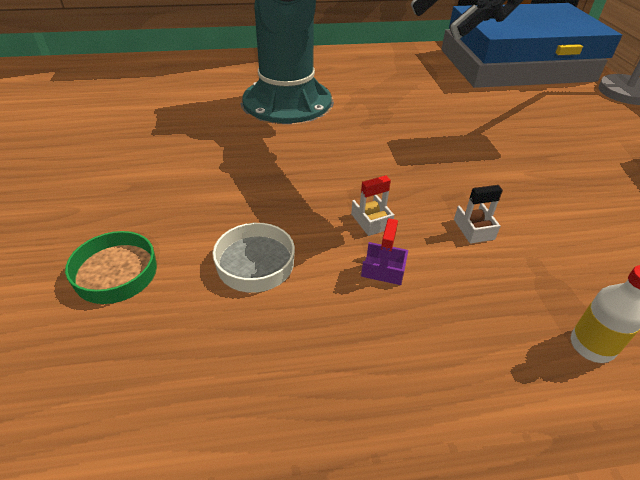

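Run:
```python
from h import *
s=arm.state();p=s['tcp_pos'];x=s['eef_rot'][:,0]
print(proj("scene",[p,p-100*x,p-200*x]))
cv2.imwrite('pics/t1.png',arm.read_camera('top'))
```

```text
[[423.89775994  27.97676302]
 [486.52992686 -26.38593314]
 [552.63580872 -83.76370157]]
```

View pics/t1.png

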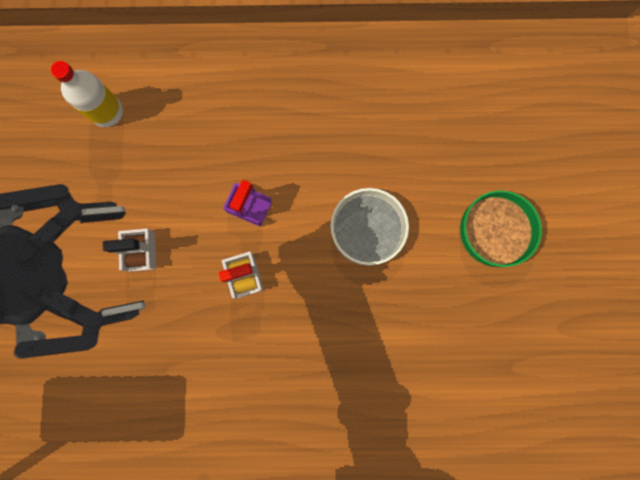

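>>> {"op": "jog_arm", "data": {"targets": [[[0.077,-0.007,-0.184,0],[0.077,-0.007,-0.184,0],[0.077,-0.007,-0.184,0],[0.077,-0.007,-0.184,0],[0.077,-0.007,-0.184,0],[0.077,-0.007,-0.184,0]]]}}

```text
t: 13.95
tcp_pos: [454.0, 186.5, 138.6]
eef_rot: [[0.203, 0.969, 0.14], [-0.791, 0.247, -0.559], [-0.577, 0.003, 0.817]]
force: [0.4, 0.2, 0.2]
grip_width: 85.5
```

Run:
```python
from h import *
info()
a=arm.read_camera('scene');b=arm.read_camera('top')
cv2.imwrite('pics/p2.png',np.hstack([cv2.resize(a[60:360,250:550],(400,400)),cv2.resize(b[120:360,60:300],(400,400))]))
x=arm.state()['eef_rot'][:,0];print(rel(G+19*x))
```

```text
t 13.95 q [-88.9  62.1  59.5 119.1  -0.9  45.8 -22. ] p [454.  186.5 138.6] w 85.5
[[0.203, 0.969, 0.14], [-0.791, 0.247, -0.559], [-0.577, 0.003, 0.817]] F [0.4  0.16 0.18] M [0.781 0.196 0.001]
(array([ 0.1215, -0.0013, -0.0011]), np.float64(0.122))
```

View pics/p2.png

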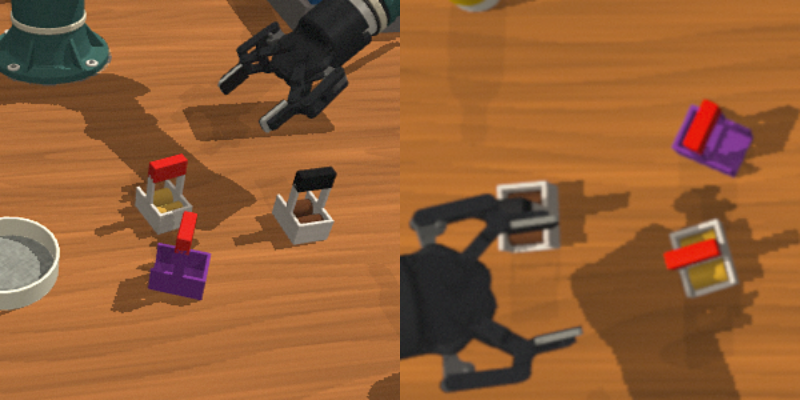

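>>> {"op": "jog_arm", "data": {"targets": [[[0.04,-0.001,-0.001,0],[0.07,-0.001,-0.001,0],[0.09,-0.001,-0.001,0],[0.105,-0.001,-0.001,0],[0.115,-0.001,-0.001,0],[0.121,-0.001,-0.001,0],[0.121,-0.001,-0.001,0]]]}}

```text
t: 14.92
tcp_pos: [477.3, 91.6, 67.4]
eef_rot: [[0.204, 0.969, 0.141], [-0.791, 0.248, -0.56], [-0.577, 0.002, 0.817]]
force: [-0.8, -0.7, -0.3]
grip_width: 85.3
```

Run:
```python
from h import *
info()
a=arm.read_camera('scene');b=arm.read_camera('top')
cv2.imwrite('pics/p3.png',np.hstack([cv2.resize(a[130:280,310:460],(400,400)),cv2.resize(b[210:330,150:270],(400,400))]))
x=arm.state()['eef_rot'][:,0];print(rel(G+19*x))
```

```text
t 14.925 q [-79.7  68.   55.3 125.   -2.   29.6 -21.3] p [477.3  91.6  67.4] w 85.3
[[0.204, 0.969, 0.141], [-0.791, 0.248, -0.56], [-0.577, 0.002, 0.817]] F [-0.79 -0.71 -0.29] M [0.775 0.242 0.015]
(array([ 0.0009, -0.0006,  0.0001]), np.float64(0.001))
```

View pics/p3.png

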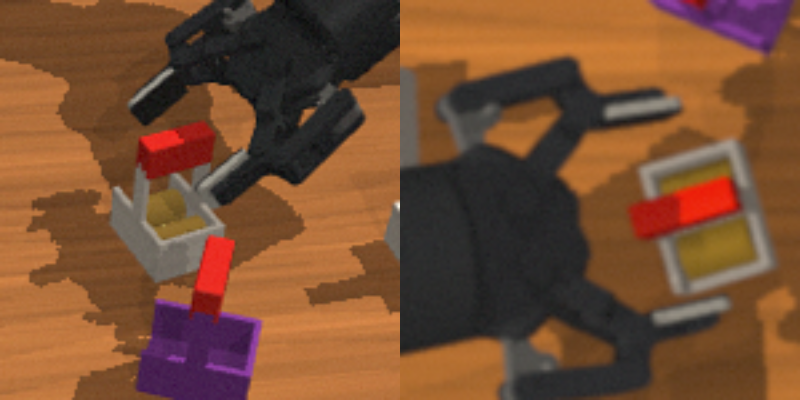

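>>> {"op": "jog_arm", "data": {"targets": [[[0.001,0,0,0],[0.001,0,0,0],[0.001,0,0,0],[0.001,0,0,0],[0.001,0,0,0],[0.001,0,0,0],[0.001,0,0,0],[0.001,0,0,0]]], "jaw": -1}}

```text
t: 16.02
tcp_pos: [477.5, 91.3, 67.0]
eef_rot: [[0.204, 0.969, 0.141], [-0.79, 0.248, -0.56], [-0.577, 0.003, 0.816]]
force: [-1.3, 3.4, 2.5]
grip_width: 15.3
```

Run:
```python
from h import *
info()
a=arm.read_camera('scene');b=arm.read_camera('top')
cv2.imwrite('pics/p4.png',np.hstack([cv2.resize(a[130:280,310:460],(400,400)),cv2.resize(b[210:330,150:270],(400,400))]))
```

```text
t 16.025 q [-79.6  68.1  55.2 125.   -2.   29.5 -21.3] p [477.5  91.3  67. ] w 15.3
[[0.204, 0.969, 0.141], [-0.79, 0.248, -0.56], [-0.577, 0.003, 0.816]] F [-1.32  3.36  2.47] M [ 0.702  0.344 -0.185]
```

View pics/p4.png

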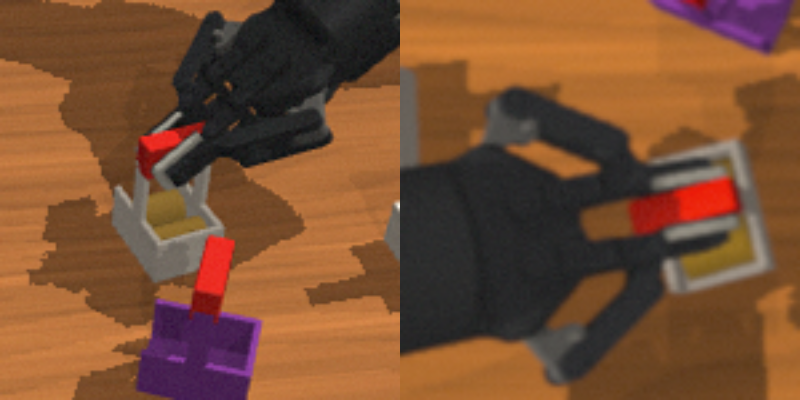

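>>> {"op": "jog_arm", "data": {"targets": [[[-0.012,0,0.016,0],[-0.03,0,0.042,0],[-0.05,0.0005,0.07,0],[-0.07,0.0005,0.1,0],[-0.085,0.0005,0.12,0],[-0.092,0.0005,0.131,0],[-0.092,0.0005,0.131,0],[-0.092,0.0005,0.131,0]]]}}

```text
t: 17.12
tcp_pos: [477.3, 91.0, 226.0]
eef_rot: [[0.203, 0.969, 0.142], [-0.791, 0.248, -0.56], [-0.578, 0.001, 0.816]]
force: [-0.9, -0.6, -3.6]
grip_width: 14.9
```

Run:
```python
from h import *
info()
a=arm.read_camera('scene');b=arm.read_camera('top')
cv2.imwrite('pics/p5.png',np.hstack([cv2.resize(a[50:250,310:510],(400,400)),cv2.resize(b[210:330,150:270],(400,400))]))
```

```text
t 17.125 q [-85.5  54.9  68.1 124.1   6.4  41.2 -15.3] p [477.3  91.  226. ] w 14.9
[[0.203, 0.969, 0.142], [-0.791, 0.248, -0.56], [-0.578, 0.001, 0.816]] F [-0.94 -0.6  -3.64] M [ 1.439  0.391 -0.015]
```

View pics/p5.png

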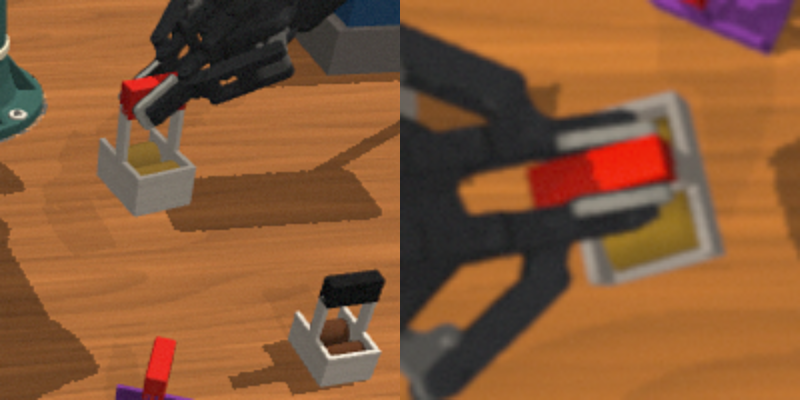

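```bash
cat >> h.py <<'E'
from scipy.spatial.transform import Rotation as Ro
YAW=np.radians(15.64)
RT=Ro.from_euler('z',YAW).as_matrix()
TCP0=np.array([477.4,91.4,67.2]); TIN0=np.array([473.2,106.2,0])
N=np.array([.204,-.7905,-.577]);N/=np.linalg.norm(N)
BODY=np.array([[x,y,z] for x in(-32,32) for y in(-24,24) for z in(0,32)])
def tinpts(tcp,th,pts):
    A=Ro.from_rotvec(N*np.radians(th)).as_matrix()
    return tcp+(A@((RT@np.atleast_2d(pts).T).T+TIN0-TCP0).T).T
E
python3 - <<'E'
from h import *
for th in (0,10,20,30,34,37,40,44):
    A=Ro.from_rotvec(N*np.radians(th)).as_matrix()@RT
    L=tinpts(np.zeros(3),th,[[-32,0,5.5]])[0]
    b=tinpts(np.zeros(3),th,BODY)
    print(th,'tilt',np.degrees(np.arccos(A[2,2])).round(1),'lipdown',np.degrees(np.arcsin(A[2,0])).round(1),'roll',np.degrees(np.arcsin(A[2,1])).round(1),'heading of -x',(-A[:2,0]).round(2),'lip-tcp',L.round(1),'minz',b[:,2].min().round(1),'bbox',b.min(0).round(),b.max(0).round())
E
```

```text
0 tilt 0.0 lipdown 0.0 roll 0.0 heading of -x [-0.96 -0.27] lip-tcp [-35.    6.2 -61.7] minz -67.2 bbox [-41. -17. -67.] [ 33.  47. -35.]
10 tilt 8.2 lipdown 8.2 roll 0.2 heading of -x [-0.98 -0.17] lip-tcp [-25.3  11.5 -65.6] minz -71.1 bbox [-33. -13. -71.] [ 42.  46. -30.]
20 tilt 16.3 lipdown 16.2 roll 1.3 heading of -x [-0.96 -0.06] lip-tcp [-14.7  15.9 -67.8] minz -73.7 bbox [-24.  -9. -74.] [ 50.  44. -24.]
30 tilt 24.4 lipdown 24.2 roll 3.1 heading of -x [-0.91  0.04] lip-tcp [ -3.5  19.2 -68.5] minz -74.8 bbox [-15.  -9. -75.] [ 58.  43. -17.]
34 tilt 27.6 lipdown 27.3 roll 4.1 heading of -x [-0.88  0.09] lip-tcp [  1.1  20.3 -68.3] minz -74.8 bbox [-13. -10. -75.] [ 62.  44. -14.]
37 tilt 30.0 lipdown 29.6 roll 4.9 heading of -x [-0.86  0.12] lip-tcp [  4.5  20.9 -67.9] minz -74.7 bbox [-11. -11. -75.] [ 64.  45. -11.]
40 tilt 32.4 lipdown 31.8 roll 5.7 heading of -x [-0.84  0.15] lip-tcp [  8.   21.4 -67.4] minz -74.5 bbox [ -9. -12. -74.] [67. 45. -9.]
44 tilt 35.6 lipdown 34.7 roll 6.9 heading of -x [-0.8   0.19] lip-tcp [ 12.5  22.  -66.6] minz -73.9 bbox [ -6. -14. -74.] [70. 46. -6.]
```

>>> {"op": "jog_arm", "data": {"targets": [[[0.0065,-0.0005,0.0046,0],[0.0196,-0.0014,0.0138,0],[0.039,-0.003,0.028,0],[0.064,-0.005,0.045,0],[0.09,-0.0065,0.0635,0],[0.117,-0.0085,0.083,0],[0.145,-0.0105,0.103,0],[0.173,-0.0125,0.122,0],[0.197,-0.014,0.14,0],[0.217,-0.0157,0.1535,0],[0.23,-0.0166,0.163,0],[0.236,-0.017,0.167,0]]]}}

```text
t: 18.73
tcp_pos: [531.9, -194.9, 226.4]
eef_rot: [[0.201, 0.969, 0.142], [-0.792, 0.247, -0.559], [-0.577, 0.0, 0.817]]
force: [0.8, -0.6, -4.1]
grip_width: 15.6
```

Run:
```python
from h import *
info();d,n=rel([561.5,-343,226]);print(d,n)
for f in (.05,.15,.3,.47,.64,.79,.9,.97,1): print((d*f).round(4).tolist())
```

```text
t 18.725 q [-55.2  54.5  71.1 131.6  17.9   9.3  -5.9] p [ 531.9 -194.9  226.4] w 15.6
[[0.201, 0.969, 0.142], [-0.792, 0.247, -0.559], [-0.577, 0.0, 0.817]] F [ 0.83 -0.63 -4.08] M [ 1.524  0.415 -0.009]
[ 0.1234 -0.0078  0.0867] 0.151
[0.0062, -0.0004, 0.0043]
[0.0185, -0.0012, 0.013]
[0.037, -0.0023, 0.026]
[0.058, -0.0037, 0.0407]
[0.079, -0.005, 0.0555]
[0.0975, -0.0062, 0.0685]
[0.1111, -0.007, 0.078]
[0.1197, -0.0076, 0.0841]
[0.1234, -0.0078, 0.0867]
```

>>> {"op": "jog_arm", "data": {"targets": [[[0.006,-0.0004,0.0043,0],[0.0185,-0.0012,0.013,0],[0.034,-0.002,0.024,0],[0.048,-0.003,0.0338,0],[0.058,-0.0037,0.0407,0],[0.063,-0.004,0.0445,0]]]}}

```text
t: 19.48
tcp_pos: [547.4, -271.0, 226.1]
eef_rot: [[0.202, 0.969, 0.143], [-0.791, 0.248, -0.56], [-0.578, -0.0, 0.816]]
force: [0.0, 0.5, -3.6]
grip_width: 15.3
```

Run:
```python
from h import *
info();d,n=rel([561.5,-343,226]);print(d,n)
```

```text
t 19.475 q [-44.9  52.9  68.5 130.   50.9   4.5 -33.5] p [ 547.4 -271.   226.1] w 15.3
[[0.202, 0.969, 0.143], [-0.791, 0.248, -0.56], [-0.578, -0.0, 0.816]] F [ 0.02  0.53 -3.63] M [1.495 0.374 0.026]
[ 0.0598 -0.0041  0.0422] 0.073
```

>>> {"op": "jog_arm", "data": {"targets": [[[0.006,-0.0004,0.0042,0],[0.018,-0.0012,0.0127,0],[0.032,-0.0022,0.0226,0],[0.045,-0.003,0.0318,0],[0.055,-0.0037,0.0388,0],[0.0598,-0.0041,0.0422,0],[0.0598,-0.0041,0.0422,0]]]}}

```text
t: 20.35
tcp_pos: [561.2, -343.2, 225.6]
eef_rot: [[0.202, 0.969, 0.143], [-0.79, 0.247, -0.561], [-0.579, 0.0, 0.815]]
force: [0.3, 0.6, -4.0]
grip_width: 15.4
```

Run:
```python
from h import *
info();d,n=rel([561.5,-343,106]);print(d,n)
```

```text
t 20.35 q [-33.5  48.7  61.5 127.1  97.    8.1 -73.8] p [ 561.2 -343.2  225.6] w 15.4
[[0.202, 0.969, 0.143], [-0.79, 0.247, -0.561], [-0.579, 0.0, 0.815]] F [ 0.28  0.63 -3.98] M [ 1.511  0.416 -0.003]
[ 0.0692  0.0003 -0.0976] 0.12
```

>>> {"op": "jog_arm", "data": {"targets": [[[0.004,0,-0.005,0],[0.012,0,-0.016,0],[0.022,0,-0.03,0],[0.032,0,-0.045,0],[0.042,0,-0.06,0],[0.052,0,-0.074,0],[0.06,0,-0.085,0],[0.066,0,-0.093,0],[0.069,0,-0.097,0],[0.069,0,-0.097,0]]]}}

```text
t: 21.6
tcp_pos: [561.3, -343.3, 106.5]
eef_rot: [[0.202, 0.969, 0.143], [-0.79, 0.247, -0.561], [-0.579, -0.0, 0.815]]
force: [0.1, 0.2, -4.1]
grip_width: 15.0
```

Run:
```python
from h import *
info();d,n=rel([561.5,-343,106]);print(d,n)
a=arm.read_camera('scene');b=arm.read_camera('top')
cv2.imwrite('pics/p6.png',np.hstack([cv2.resize(a[160:320,30:190],(400,400)),cv2.resize(b[150:310,400:560],(400,400))]))
```

```text
t 21.6 q [-20.1  52.2  38.  128.1 114.3  25.2 -97.8] p [ 561.3 -343.3  106.5] w 15.0
[[0.202, 0.969, 0.143], [-0.79, 0.247, -0.561], [-0.579, -0.0, 0.815]] F [ 0.05  0.19 -4.06] M [1.461 0.322 0.01 ]
[ 0.0001  0.0003 -0.0005] 0.001
```

View pics/p6.png

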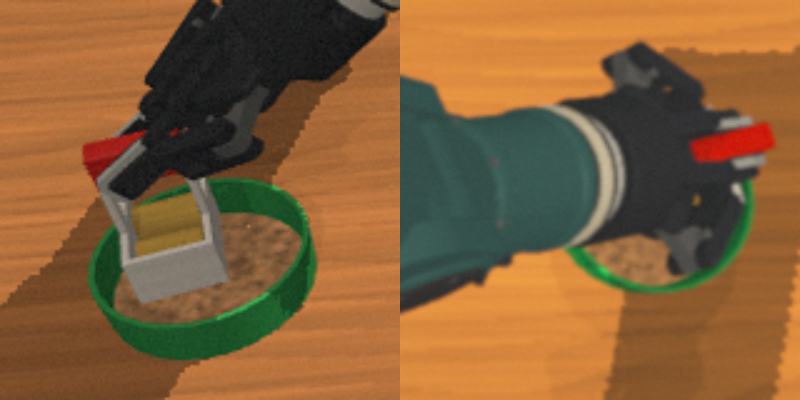

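>>> {"op": "jog_arm", "data": {"targets": [[[0,0,0,0.02],[0,0,0,0.06],[0,0,0,0.105],[0,0,0,0.15],[0,0,0,0.195],[0,0,0,0.24],[0,0,0,0.285],[0,0,0,0.33],[0,0,0,0.375],[0,0,0,0.41],[0,0,0,0.43],[0,0,0,0.436]]]}}

```text
t: 23.2
tcp_pos: [561.3, -343.5, 107.1]
eef_rot: [[0.202, 0.938, -0.281], [-0.79, -0.013, -0.613], [-0.579, 0.345, 0.739]]
force: [-0.1, -0.2, -3.6]
grip_width: 14.9
```

```bash
cat >> h.py <<'E'
R0=np.array([[0.202,0.969,0.143],[-0.79,0.247,-0.561],[-0.579,0,0.815]])
def tilt():
    R=arm.state()['eef_rot'];A=R@R0.T@RT
    print('lipdown',np.degrees(np.arcsin(A[2,0])).round(2),'tilt',np.degrees(np.arccos(A[2,2])).round(2))
E
python3 - <<'E'
from h import *
info();tilt()
E
```

```text
t 23.2 q [ -16.    49.6   31.6  127.9  110.3   30.2 -117.3] p [ 561.3 -343.5  107.1] w 14.9
[[0.202, 0.938, -0.281], [-0.79, -0.013, -0.613], [-0.579, 0.345, 0.739]] F [-0.06 -0.22 -3.62] M [ 1.439  0.455 -0.013]
lipdown 20.24 tilt 20.42
```

>>> {"op": "jog_arm", "data": {"targets": [[[0,0,0,0.015],[0,0,0,0.03],[0,0,0,0.045],[0,0,0,0.06],[0,0,0,0.07],[0,0,0,0.07]]]}}

```text
t: 23.95
tcp_pos: [561.3, -343.6, 107.1]
eef_rot: [[0.202, 0.916, -0.346], [-0.79, -0.056, -0.61], [-0.579, 0.396, 0.713]]
force: [-0.5, -0.4, -3.5]
grip_width: 14.9
```

Run:
```python
from h import *
info();tilt()
```

```text
t 23.95 q [ -15.4   49.2   30.6  127.9  109.9   31.  -120.7] p [ 561.3 -343.6  107.1] w 14.9
[[0.202, 0.916, -0.346], [-0.79, -0.056, -0.61], [-0.579, 0.396, 0.713]] F [-0.45 -0.4  -3.46] M [ 1.481  0.497 -0.007]
lipdown 23.41 tilt 23.65
```

>>> {"op": "jog_arm", "data": {"targets": [[[0,0,0,0.012],[0,0,0,0.024],[0,0,0,0.024]]]}}

```text
t: 24.32
tcp_pos: [561.3, -343.6, 107.1]
eef_rot: [[0.202, 0.908, -0.368], [-0.79, -0.071, -0.609], [-0.579, 0.414, 0.703]]
force: [-0.8, -0.6, -3.7]
grip_width: 15.2
```

Run:
```python
from h import *
info();tilt()
```

```text
t 24.325 q [ -15.1   49.1   30.2  127.9  109.7   31.2 -121.9] p [ 561.3 -343.6  107.1] w 15.2
[[0.202, 0.908, -0.368], [-0.79, -0.071, -0.609], [-0.579, 0.414, 0.703]] F [-0.8  -0.61 -3.72] M [ 1.439  0.439 -0.057]
lipdown 24.49 tilt 24.77
```

>>> {"op": "jog_arm", "data": {"targets": [[[0,0,0,0.012],[0,0,0,0.024],[0,0,0,0.024]]]}}

```text
t: 24.7
tcp_pos: [561.3, -343.6, 107.1]
eef_rot: [[0.202, 0.899, -0.39], [-0.79, -0.086, -0.607], [-0.579, 0.43, 0.693]]
force: [0.1, 0.4, -4.3]
grip_width: 15.5
```

Run:
```python
from h import *
info();tilt()
```

```text
t 24.7 q [ -14.9   49.    29.9  127.9  109.6   31.5 -123. ] p [ 561.3 -343.6  107.1] w 15.5
[[0.202, 0.899, -0.39], [-0.79, -0.086, -0.607], [-0.579, 0.43, 0.693]] F [ 0.12  0.37 -4.26] M [ 1.481  0.424 -0.029]
lipdown 25.57 tilt 25.89
```

>>> {"op": "jog_arm", "data": {"targets": [[[0,0,0,0.012],[0,0,0,0.024],[0,0,0,0.024]]]}}

```text
t: 25.08
tcp_pos: [561.3, -343.6, 107.1]
eef_rot: [[0.202, 0.889, -0.411], [-0.79, -0.1, -0.605], [-0.579, 0.447, 0.682]]
force: [-0.5, -0.3, -4.2]
grip_width: 15.6
```

Run:
```python
from h import *
info();tilt()
```

```text
t 25.075 q [ -14.7   48.9   29.6  127.9  109.4   31.7 -124.2] p [ 561.3 -343.6  107.1] w 15.6
[[0.202, 0.889, -0.411], [-0.79, -0.1, -0.605], [-0.579, 0.447, 0.682]] F [-0.47 -0.29 -4.2 ] M [1.468e+00 4.860e-01 1.000e-03]
lipdown 26.64 tilt 27.01
```

>>> {"op": "jog_arm", "data": {"targets": [[[0,0,0,0.012],[0,0,0,0.024],[0,0,0,0.024]]]}}

```text
t: 25.45
tcp_pos: [561.3, -343.6, 107.1]
eef_rot: [[0.202, 0.879, -0.433], [-0.79, -0.115, -0.602], [-0.579, 0.463, 0.671]]
force: [0.6, -0.1, -4.6]
grip_width: 15.0
```

Run:
```python
from h import *
info();tilt()
cv2.imwrite('pics/p7.png',cv2.resize(arm.read_camera('scene')[160:320,30:190],(500,500)))
```

```text
t 25.45 q [ -14.5   48.8   29.3  127.9  109.3   31.9 -125.4] p [ 561.3 -343.6  107.1] w 15.0
[[0.202, 0.879, -0.433], [-0.79, -0.115, -0.602], [-0.579, 0.463, 0.671]] F [ 0.58 -0.08 -4.56] M [1.41  0.47  0.055]
lipdown 27.7 tilt 28.12
```

View pics/p7.png

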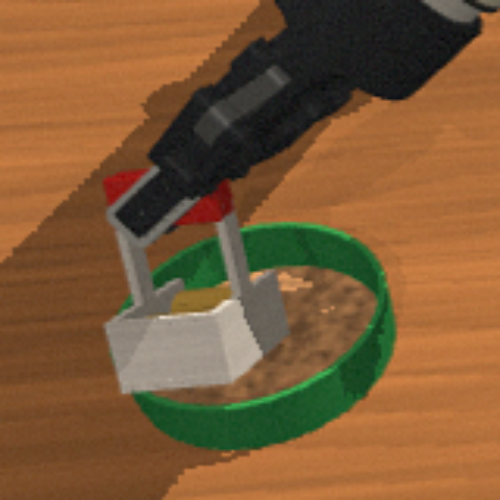

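>>> {"op": "jog_arm", "data": {"targets": [[[0,0,0,0.01],[0,0,0,0.018],[0,0,0,0.018],[0,0,0,0.018]]]}}

```text
t: 26.0
tcp_pos: [561.4, -343.8, 107.4]
eef_rot: [[0.202, 0.871, -0.449], [-0.791, -0.125, -0.599], [-0.578, 0.476, 0.663]]
force: [0.9, -0.5, -2.6]
grip_width: 15.0
```

Run:
```python
from h import *
info();tilt()
```

```text
t 26.0 q [ -14.3   48.7   29.   127.8  109.2   32.1 -126.3] p [ 561.4 -343.8  107.4] w 15.0
[[0.202, 0.871, -0.449], [-0.791, -0.125, -0.599], [-0.578, 0.476, 0.663]] F [ 0.87 -0.49 -2.61] M [1.31  0.413 0.01 ]
lipdown 28.51 tilt 28.96
```

>>> {"op": "jog_arm", "data": {"targets": [[[0,0,0,0.01],[0,0,0,0.018],[0,0,0,0.018],[0,0,0,0.018]]]}}

```text
t: 26.5
tcp_pos: [561.3, -343.9, 107.4]
eef_rot: [[0.202, 0.862, -0.464], [-0.791, -0.136, -0.597], [-0.578, 0.488, 0.654]]
force: [0.3, 0.1, -3.0]
grip_width: 15.6
```

Run:
```python
from h import *
info();tilt()
```

```text
t 26.5 q [ -14.2   48.6   28.8  127.8  109.1   32.3 -127.1] p [ 561.3 -343.9  107.4] w 15.6
[[0.202, 0.862, -0.464], [-0.791, -0.136, -0.597], [-0.578, 0.488, 0.654]] F [ 0.27  0.06 -3.01] M [ 1.263  0.43  -0.02 ]
lipdown 29.3 tilt 29.79
```

>>> {"op": "jog_arm", "data": {"targets": [[[0,0,0,0],[0,0,0,0],[0,0,0,0],[0,0,0,0],[0,0,0,0],[0,0,0,0],[0,0,0,0],[0,0,0,0]]]}}

```text
t: 27.5
tcp_pos: [561.3, -343.9, 107.4]
eef_rot: [[0.202, 0.862, -0.464], [-0.791, -0.136, -0.597], [-0.578, 0.488, 0.654]]
force: [0.5, -0.9, -2.6]
grip_width: 15.3
```

Run:
```python
from h import *
info();tilt()
a=arm.read_camera('scene');b=arm.read_camera('top')
cv2.imwrite('pics/p8.png',np.hstack([cv2.resize(a[160:320,30:190],(400,400)),cv2.resize(b[150:310,400:560],(400,400))]))
```

```text
t 27.5 q [ -14.2   48.6   28.8  127.8  109.1   32.3 -127.1] p [ 561.3 -343.9  107.4] w 15.3
[[0.202, 0.862, -0.464], [-0.791, -0.136, -0.597], [-0.578, 0.488, 0.654]] F [ 0.48 -0.86 -2.6 ] M [ 1.247  0.447 -0.022]
lipdown 29.29 tilt 29.78
```

View pics/p8.png

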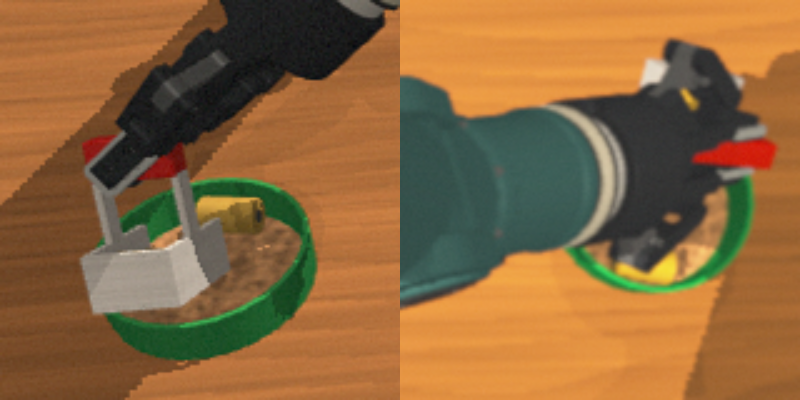

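Run:
```python
from h import *
R=arm.state()['eef_rot'];print((Ro.from_matrix(R.T@R0).as_rotvec()).round(4))
```

```text
[-6.401e-01  1.100e-03 -5.000e-04]
```

>>> {"op": "jog_arm", "data": {"targets": [[[0,0,0,-0.025],[0,0,0,-0.075],[0,0,0,-0.135],[0,0,0,-0.2],[0,0,0,-0.27],[0,0,0,-0.34],[0,0,0,-0.41],[0,0,0,-0.48],[0,0,0,-0.545],[0,0,0,-0.595],[0,0,0,-0.627],[0,0,0,-0.64]]]}}

```text
t: 29.1
tcp_pos: [561.5, -343.8, 107.4]
eef_rot: [[0.202, 0.969, 0.143], [-0.791, 0.248, -0.56], [-0.578, -0.0, 0.816]]
force: [-0.0, 0.4, -3.6]
grip_width: 15.3
```

>>> {"op": "jog_arm", "data": {"targets": [[[-0.004,0,0.005,0],[-0.012,0,0.016,0],[-0.022,0,0.03,0],[-0.032,0,0.045,0],[-0.042,0,0.06,0],[-0.052,0,0.074,0],[-0.06,0,0.085,0],[-0.066,0,0.093,0],[-0.069,0,0.097,0],[-0.069,0,0.097,0]]]}}

```text
t: 30.35
tcp_pos: [561.3, -343.4, 226.9]
eef_rot: [[0.203, 0.969, 0.143], [-0.791, 0.248, -0.56], [-0.578, 0.001, 0.816]]
force: [-0.6, -0.5, -2.7]
grip_width: 15.4
```

Run:
```python
from h import *
info();tilt();R=arm.state()['eef_rot'];print((Ro.from_matrix(R.T@R0).as_rotvec()).round(4))
d,n=rel([547,-271,226]);print(d)
a=arm.read_camera('scene');b=arm.read_camera('top')
cv2.imwrite('pics/p9.png',np.hstack([cv2.resize(a[100:320,0:220],(400,400)),cv2.resize(b[150:310,400:560],(400,400))]))
```

```text
t 30.35 q [-32.9  47.6  60.1 127.1  95.5   9.6 -71.9] p [ 561.3 -343.4  226.9] w 15.4
[[0.203, 0.969, 0.143], [-0.791, 0.248, -0.56], [-0.578, 0.001, 0.816]] F [-0.61 -0.5  -2.75] M [ 1.291  0.345 -0.035]
lipdown 0.02 tilt 1.33
[-0.0001  0.0014 -0.0007]
[-0.0596  0.0041 -0.0434]
```

View pics/p9.png

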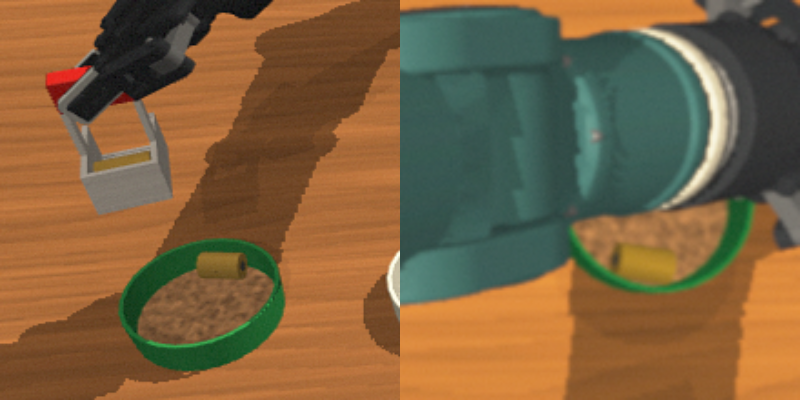

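>>> {"op": "jog_arm", "data": {"targets": [[[-0.006,0.0004,-0.0042,0],[-0.018,0.0012,-0.013,0],[-0.032,0.0022,-0.023,0],[-0.045,0.003,-0.032,0],[-0.055,0.0037,-0.039,0],[-0.0596,0.0041,-0.0434,0],[-0.0596,0.0041,-0.0434,0]]]}}

```text
t: 31.32
tcp_pos: [547.0, -270.3, 224.9]
eef_rot: [[0.202, 0.969, 0.144], [-0.79, 0.249, -0.561], [-0.579, -0.001, 0.815]]
force: [0.2, -0.5, -3.0]
grip_width: 15.4
```

Run:
```python
from h import *
info();d,n=rel([532,-195,226]);print(d)
```

```text
t 31.325 q [-41.6  46.6  60.  130.   75.7  13.1 -57.4] p [ 547.  -270.3  224.9] w 15.4
[[0.202, 0.969, 0.144], [-0.79, 0.249, -0.561], [-0.579, -0.001, 0.815]] F [ 0.18 -0.48 -3.  ] M [ 1.23   0.387 -0.055]
[-0.0632  0.0042 -0.0435]
```

Run:
```python
from h import *
d,n=rel([477.4,91.4,226]);print(d,n,(d*.6).round(4))
```

```text
[-0.3004  0.0225 -0.212 ] 0.368 [-0.1802  0.0135 -0.1272]
```

>>> {"op": "jog_arm", "data": {"targets": [[[-0.006,0.0005,-0.0043,0],[-0.018,0.0013,-0.0127,0],[-0.033,0.0025,-0.0233,0],[-0.051,0.0038,-0.036,0],[-0.071,0.0053,-0.05,0],[-0.091,0.0068,-0.064,0],[-0.111,0.0083,-0.078,0],[-0.131,0.0098,-0.0925,0],[-0.15,0.0112,-0.106,0],[-0.166,0.0124,-0.117,0],[-0.176,0.0132,-0.124,0],[-0.18,0.0135,-0.127,0]]]}}

```text
t: 32.83
tcp_pos: [505.4, -53.1, 225.6]
eef_rot: [[0.203, 0.969, 0.144], [-0.79, 0.249, -0.561], [-0.579, -0.0, 0.815]]
force: [0.7, 0.2, -2.5]
grip_width: 15.1
```

Run:
```python
from h import *
info();R=arm.state()['eef_rot'];print((Ro.from_matrix(R.T@R0).as_rotvec()).round(4))
d,n=rel([477.4,91.4,226]);print(d,n)
```

```text
t 32.825 q [-60.7  38.6  45.7 130.1  48.4  38.4 -49. ] p [505.4 -53.1 225.6] w 15.1
[[0.203, 0.969, 0.144], [-0.79, 0.249, -0.561], [-0.579, -0.0, 0.815]] F [ 0.74  0.22 -2.45] M [1.266 0.414 0.025]
[ 0.0013 -0.     -0.0012]
[-0.12    0.0088 -0.0848] 0.147
```

>>> {"op": "jog_arm", "data": {"targets": [[[-0.006,0.0005,-0.0043,0],[-0.018,0.0013,-0.0127,0],[-0.033,0.0025,-0.0233,0],[-0.051,0.0038,-0.036,0],[-0.071,0.0053,-0.05,0],[-0.09,0.0066,-0.0635,0],[-0.105,0.0077,-0.074,0],[-0.115,0.0085,-0.081,0],[-0.12,0.0088,-0.0848,0],[-0.12,0.0088,-0.0848,0]]]}}

```text
t: 34.08
tcp_pos: [477.4, 91.4, 226.0]
eef_rot: [[0.203, 0.969, 0.144], [-0.79, 0.249, -0.561], [-0.579, -0.0, 0.815]]
force: [0.2, 0.1, -3.2]
grip_width: 15.4
```

Run:
```python
from h import *
info();R=arm.state()['eef_rot'];print((Ro.from_matrix(R.T@R0).as_rotvec()).round(4))
d,n=rel([477.4,91.4,72]);print(d,n)
```

```text
t 34.075 q [-71.   38.3  38.8 123.6  35.3  52.7 -48.4] p [477.4  91.4 226. ] w 15.4
[[0.203, 0.969, 0.144], [-0.79, 0.249, -0.561], [-0.579, -0.0, 0.815]] F [ 0.18  0.14 -3.23] M [ 1.29   0.307 -0.017]
[ 0.0013  0.0003 -0.0011]
[ 8.920e-02  1.000e-04 -1.256e-01] 0.154
```

>>> {"op": "jog_arm", "data": {"targets": [[[0.005,0,-0.007,0.003],[0.016,0,-0.022,0.003],[0.03,0,-0.042,0.003],[0.045,0,-0.063,0.003],[0.058,0,-0.082,0.003],[0.07,0,-0.099,0.003],[0.079,0,-0.111,0.003],[0.085,0,-0.12,0.003],[0.088,0,-0.124,0.003],[0.089,0,-0.1256,0.003],[0.089,0,-0.1256,0.003]]]}}

```text
t: 35.45
tcp_pos: [477.5, 91.6, 72.4]
eef_rot: [[0.203, 0.969, 0.141], [-0.79, 0.247, -0.562], [-0.579, 0.003, 0.815]]
force: [0.3, 0.1, -2.4]
grip_width: 15.3
```

Run:
```python
from h import *
info()
d,n=rel([477.4,91.4,67]);print(d,n)
a=arm.read_camera('scene');b=arm.read_camera('top')
cv2.imwrite('pics/p10.png',np.hstack([cv2.resize(a[130:280,310:460],(400,400)),cv2.resize(b[210:330,150:270],(400,400))]))
```

```text
t 35.45 q [-67.8  55.3  34.4 124.7  34.   37.8 -58.2] p [477.5  91.6  72.4] w 15.3
[[0.203, 0.969, 0.141], [-0.79, 0.247, -0.562], [-0.579, 0.003, 0.815]] F [ 0.31  0.1  -2.4 ] M [ 1.296  0.338 -0.064]
[ 0.0033 -0.0001 -0.0043] 0.005
```

View pics/p10.png

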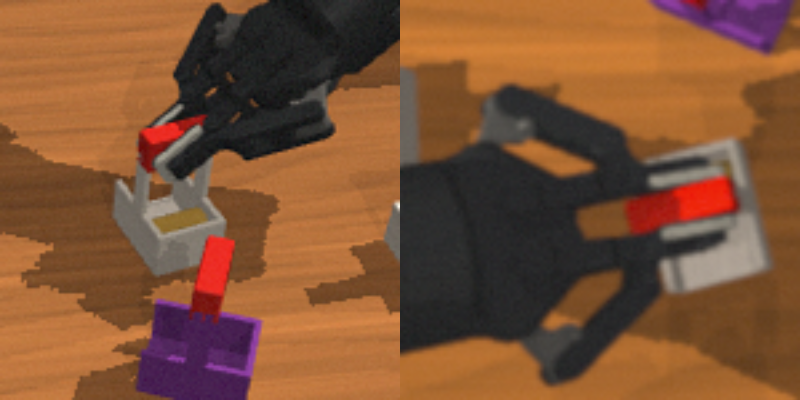

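Rear blank is in, front pocket is empty. I'll lower the last few millimetres and check for contact.

>>> {"op": "jog_arm", "data": {"targets": [[[0.0008,0,-0.0011,0],[0.0016,0,-0.0022,0],[0.0024,0,-0.0033,0],[0.003,0,-0.004,0],[0.0033,0,-0.0043,0],[0.0033,0,-0.0043,0]]]}}

```text
t: 36.3
tcp_pos: [477.5, 91.4, 67.1]
eef_rot: [[0.203, 0.969, 0.141], [-0.79, 0.247, -0.562], [-0.579, 0.003, 0.815]]
force: [-0.4, -0.3, -2.7]
grip_width: 15.1
```

Run:
```python
from h import *
info()
```

```text
t 36.3 q [-67.7  55.9  34.3 124.6  33.9  37.3 -58.6] p [477.5  91.4  67.1] w 15.1
[[0.203, 0.969, 0.141], [-0.79, 0.247, -0.562], [-0.579, 0.003, 0.815]] F [-0.37 -0.26 -2.75] M [ 1.262  0.342 -0.065]
```

>>> {"op": "jog_arm", "data": {"targets": [[[0.0005,0,-0.0007,0],[0.0006,0,-0.0008,0],[0.0006,0,-0.0008,0]]]}}

```text
t: 36.67
tcp_pos: [477.6, 91.3, 67.0]
eef_rot: [[0.203, 0.969, 0.14], [-0.79, 0.247, -0.561], [-0.578, 0.003, 0.816]]
force: [-1.5, 2.7, 6.0]
grip_width: 15.5
```

>>> {"op": "jog_arm", "data": {"targets": [[[0.0004,0,-0.0006,0],[0.0004,0,-0.0006,0],[0.0004,0,-0.0006,0]]]}}

```text
t: 37.05
tcp_pos: [477.6, 91.4, 67.0]
eef_rot: [[0.203, 0.969, 0.14], [-0.791, 0.247, -0.56], [-0.577, 0.003, 0.817]]
force: [-2.5, 4.4, 5.5]
grip_width: 15.2
```

>>> {"op": "jog_arm", "data": {"targets": [[[0,0,0,0],[0,0,0,0],[0,0,0,0],[0,0,0,0],[0,0,0,0],[0,0,0,0]]], "jaw": 1}}

```text
t: 37.8
tcp_pos: [477.6, 91.3, 66.9]
eef_rot: [[0.203, 0.969, 0.14], [-0.791, 0.247, -0.56], [-0.577, 0.003, 0.817]]
force: [0.0, 0.6, -0.4]
grip_width: 85.4
```

>>> {"op": "jog_arm", "data": {"targets": [[[-0.01,0,0,0],[-0.03,0,0,0],[-0.06,0,0,0],[-0.1,0,0,0],[-0.12,0,0,0],[-0.12,0,0,0]]]}}

```text
t: 38.55
tcp_pos: [453.5, 188.7, 136.5]
eef_rot: [[0.206, 0.968, 0.141], [-0.789, 0.25, -0.562], [-0.579, 0.005, 0.815]]
force: [0.5, -0.0, 0.8]
grip_width: 85.3
```

>>> {"op": "jog_arm", "data": {"targets": [[[-0.07,0,0.1,0],[-0.07,0,0.1,0],[-0.07,0,0.1,0],[-0.07,0,0.1,0]]]}}

```text
t: 39.05
tcp_pos: [452.5, 186.7, 258.1]
eef_rot: [[0.205, 0.969, 0.141], [-0.789, 0.248, -0.562], [-0.579, 0.004, 0.815]]
force: [-1.0, -1.1, -1.2]
grip_width: 85.7
```

Run:
```python
from h import *
info()
a=arm.read_camera('scene');b=arm.read_camera('top')
cv2.imwrite('pics/s11.png',a);cv2.imwrite('pics/t11.png',b)
t0=cv2.imread('pics/top0.png')
cv2.imwrite('pics/p11.png',np.hstack([cv2.resize(t0[235:315,200:280],(400,400)),cv2.resize(b[235:315,200:280],(400,400))]))
```

```text
t 39.05 q [-76.6  36.2  35.  116.6  29.7  65.1 -48.4] p [452.5 186.7 258.1] w 85.7
[[0.205, 0.969, 0.141], [-0.789, 0.248, -0.562], [-0.579, 0.004, 0.815]] F [-0.96 -1.12 -1.15] M [ 0.841  0.247 -0.037]
```

View pics/p11.png

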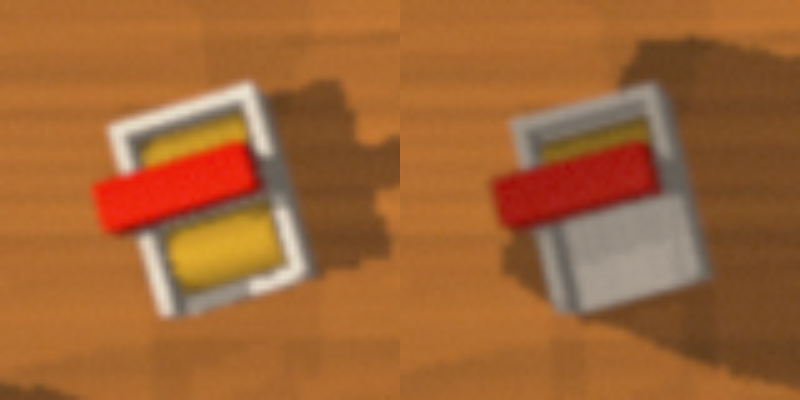

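View pics/s11.png

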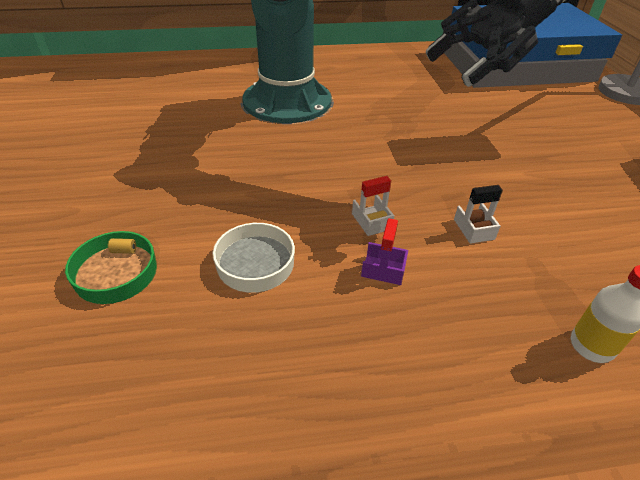

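View pics/t11.png

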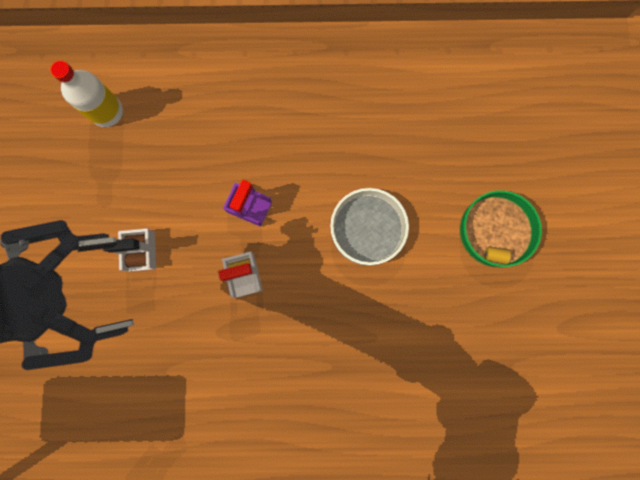

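The tin is back within about 1 px of where it stood. The rear blank is still in it, the front blank lies in the green dish at top (499,255), and nothing else has moved.

Run:
```python
from h import *
print(arm.finish_job()); print(arm.state()['t'])
```

```text
the job is handed in; nothing more can be done
None
the job is handed in; nothing more can be done
```

The job is done and handed in at about 39 s: the front blank lies in the green dish, and the tin is back in its place with the rear blank still in it.

**How the tilt was made:** the jog can only turn about the finger axis, which starts vertical. I first pushed against the reach limit in free space until the tool leaned about 55°. Then I took the red bar across its 16 mm thickness, so that turning about the leaning finger axis tipped the lip down.

**Pour:** I tilted slowly with the lip about 37 mm up, just above the dish. I felt the front blank go at about 28.5° lip-down, as the load on the wrist fell from about 4 N to 2.7 N. One further 0.8° step had already been sent with that reading, so I held at about 29.3° instead, until a picture showed the blank lying in the dish. Then I brought the tin upright, stood it back and let go.

**Last checks:**
- **Tin:** it stands upright within about 1 pixel of its first picture.
- **Blanks:** the front blank is on the dish floor against the wall nearest the robot, and the rear blank is in its pocket.
- **Bystanders:** the purple tin, black-bar tin, white dish and bottle look unmoved.
- **Robot:** the gripper is open and well clear. Contact force when setting down was about 7 N.

No check failed, apart from that 0.8° overshoot of the release angle.

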